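Calibrate the bench scale with the capped test weight

TASK

Calibrate the packing bench's scale: lift the blue cap off the test weight's case and stand it upright on the bench, set the steel weight gently on the middle of the scale's pan and let go of it, then press the green key fully in. Afterwards stand the weight back in its case and put the blue cap fully home over it, dropping neither and leaving the tins, packs and other things on the bench where they are.

Things in the scene. Friction and masses are not known exactly. Their poses are not given: they have to be found in the camera images.
- scale: Grey electronic bench scale, fixed to the bench, 260 deep (its x) x 210 wide (its y). Origin: centre of its underside; its front (-x) looks roughly to the robot, z up. Front key panel about 40 high, sloping 0.15 rad down to the front, with a display, two little white keys (left) and the green key (right); rear housing 48 high under the pan.
- scale_pan: The scale's flat steel weighing pan, 175 (x) x 200 (y), axes as the scale's. Origin: centre of its top surface, 64 above the bench, 40 behind the scale's origin. It rests on a spring of about 4 N per mm (5 N weigh it down by about 1.2) with 5 of travel.
- pan_centre (a point): The middle of the pan's top surface (same point as the pan's origin).
- cal_key (a joint): Green calibration key: travel in m, 0 = out, 0.0035 = fully in; springs back when released; needs about 4 N to go fully in. It counts as pressed beyond 0.002.
- cal_key_top (a point): Centre of the green key's top face (24 x 24), about 47 above the bench when out, 7 proud of the panel. The key moves square to the panel, so straight down to within 0.15 rad. The nearest edge of the pan is 33 away and 17 higher.
- case_base: Foot of the weight's storage case, loose on the bench, 150 g: black plastic disc 62 across, 8 thick, with a collar on it 51 outside, 42 inside, 10 high (its top 18 above the bench). Origin: centre of the underside; z up. The weight stands inside the collar, the cap's rim outside it, both on the disc 8 above this origin.
- weight: 500 g polished steel test weight: cylinder 38 in diameter and 50 high, then a neck 20 across and 8 high, then a knob 29 across and 14 high; 72 high in all. Origin: centre of its underside; z up. At the start it stands in the case, hidden under the cap.
- cap: Loose blue plastic cap of the case, 80 high, open below, about 30 to 60 g. Lowest 16: skirt 62 outside (bore 55 for 12 mm); above it a ribbed round grip 54 across (bore 48) up to the closed flat top. Origin: centre of the open rim; z up. It lifts straight off. On the case its origin is 8 above the case's, its top 88 above the bench.
- small_case: Bystander: closed white round case of a smaller weight, black band at the foot, 48 across, 60 high. Origin: centre of the underside.
- can_a: Bystander: tin of pate, black and orange label, 65 across, 46 high. Origin: centre of the underside.
- can_b: Bystander: a second such tin, 65 across, 46 high. Origin: centre of the underside.
- oil_bottle: Bystander: bottle of yellow oil, 78 across, 276 high. Origin: centre of the underside.
- flour_pack: Bystander: blue and white flour pack, 70 (x) x 105 (y) x 172 high. Origin: centre of the underside.
- scanner: Bystander: hand scanner lying on its side, about 190 long along its x, 62 wide, 36 high. Origin: under its middle.
- tape_roll: Bystander: roll of brown tape lying flat, 104 across, 48 high. Origin: centre of the underside.
There are look-alikes about, which are no part of the job. Several things have the shape of the cap; the one meant has the colours described above.

How it is judged (in metres and radians):
On the way, in this order (a step that is already met when the one before it is completed fails the run):
1. The blue cap is off the case and stands upright on the bench (horizontal distance between cap and case_base above 0.06 m and height (world z) of cap below 0.008 m and angle between cap's own z axis and vertical below 0.1 rad and linear speed of cap below 0.05 m/s), for 0.2 s.
2. The weight stands upright on the pan, within 30 mm of its middle, let go (contact force between weight and scale_pan above 4 N and horizontal distance between weight and pan_centre below 0.03 m and angle between weight's own z axis and vertical below 0.1 rad and contact force between the fingers and weight below 0.05 N), for 0.2 s.
3. The green key is pressed in (more than 2 mm of its 3.5 mm) while the weight stands on the pan (all of step 2 and value of joint cal_key above 0.002 m), for 0.05 s.
4. The weight stands back in its case, let go (horizontal distance between weight and case_base below 0.006 m and z of weight in the frame of case_base between 0.004 and 0.0115 m and angle between weight's own z axis and vertical below 0.1 rad and contact force between the fingers and weight below 0.05 N), for 0.2 s.
At the end, for the whole second after the job is handed in: Weight upright in its case and cap home over it (each within 6 mm of the axis and 3.5 mm of its seat, cap level to 0.06 rad), case flat on the bench, all at rest; green key out again; every bystander within 30 mm of where it was (horizontal distance between each of weight, cap and case_base below 0.006 m and z of weight in the frame of case_base between 0.004 and 0.0115 m and angle between weight's own z axis and vertical below 0.1 rad and z of cap in the frame of case_base between 0.004 and 0.0115 m and angle between each of cap, case_base's own z axis and vertical below 0.06 rad and height (world z) of case_base below 0.004 m and value of joint cal_key below 0.001 m and linear speed of each of cap, weight, case_base below 0.02 m/s and distance of each of small_case, can_a, can_b, oil_bottle, flour_pack, scanner, tape_roll from where it was at the start of the episode below 0.03 m); the robot touches nothing.
It fails at once if The pan is overloaded: pushed or struck with more than 40 N (contact force between anything else and scale_pan above 40 N).
It fails at once if The weight or the cap is dropped: it falls out of the fingers' hold at more than 0.4 m/s (a fall of about 8 mm) ((contact force between the fingers and weight below 0.05 N and linear speed of weight above 0.4 m/s) or (contact force between the fingers and cap below 0.05 N and linear speed of cap above 0.4 m/s)).
It fails at once if A bystander is moved by more than 30 mm (distance of any of small_case, can_a, can_b, oil_bottle, flour_pack, scanner, tape_roll from where it was at the start of the episode above 0.03 m).
It also fails if it takes over 66 s, if anything falls off the work surface, if the arm or the gripper's body presses on something with over 40 N, if the wrist force passes 120 N, or if a joint passes its speed limit or range.

ROBOT

A 7-joint arm with a two-finger parallel gripper is mounted at the origin on the work surface. World frame = base frame: x ahead of the robot, y to its left, z up, the work surface at z = 0. Lengths are in m, angles in degrees, forces in N, time in s.
With the tool pointing down it reaches from about 0.4 to 0.75 m from the base axis. Payload 19.5 kg.
Tool frame: the origin (TCP) lies midway between the tips of the shut fingers; the grasp point (between the pads) lies 19 mm behind it; z points along the fingers, y is the direction in which the jaws open and shut (so a half turn about z gives the same grasp; the last joint's range is limited). The gripper opens to 85 mm and grips with 20 to 120 N. Pads are 22 mm wide; open, the fingers measure 114 mm over their backs; the gripper's body (76 mm by 85 mm) begins 54 mm behind the grasp point. The pads swing forward as they close: fully open they stand 13 mm farther back than shut.
Start: joints at [-71.488, 40.479, -1.581, 85.061, 1.261, 54.483, -4.326], TCP at [0.205, 0.537, 0.231] pointing down, gripper open.
Joint ranges: [-155.06, 155.06], [-18.47, 123.98], [-90, 86.84], [0, 140.48], [-83.41, 263.41], [0, 116], [-161.91, 161.91]. Speed limits (degrees/s): [108.29, 108.29, 147.25, 147.25, 172.46, 172.46, 172.46].

INTERFACE

Orientations are given as a 3x3 rotation matrix whose columns are the frame's x, y, z axes.
In Python, from cell import robot, optics, workorder gives the robot as it stands.
- The arm moves only by the tool jog_arm, never from a script. Its argument "rows" is a list of rows, each a list of 5 numbers: the shift along the tool's x, y, z in units of 75 cm (1.0 is 75 cm), then the turn about the tool's z in units of 120 degrees (1.0 is 120 degrees), then the closure, from -1 (fully open) to 1 (shut). A call has 1 to 20 rows; each row is the pose to reach, as a shift and turn from the pose measured when the call began, along the tool's axes at that moment; what a row does not reach only later rows make up. A row lasts 1/8 s, in which the tool goes at most 62.5 mm and 10.7 degrees, less where a joint would pass 70% of its speed; a pose out of reach is approached as far as the arm can. A call with a number of a shift or a turn outside -1 to 1 is refused whole. A call with a gripper value outside its range is refused whole. The fingers move at their own pace and stop on an object; the grip force is fixed at half the most. Time passes only in rows, so rows that repeat a pose let the fingers close. It gives the time, the measured TCP pose, the force and the opening at its end, in the units of the state.
- robot.state(): the state, without advancing time (a new reading comes with each control period).
- optics.camera(name): name is "scene" or "side" or "wrist"; returns a dict with "pixels" (400x640x3 uint8, red, green, blue), "range_z" (400x640 float32, m along the optical axis (not along the pixel's ray), 0 where there is no reading), "K" (3x3 intrinsics, pixels), "xyz" and "attitude" of the camera in the world; the wrist camera has in their place "tool_from_camera" (4x4, takes a point from camera to tool coordinates, whose origin is the TCP and whose axes are the flange's). Camera axes: x right, y up, looking along -z (the intrinsics and any distortion apply to the point x, -y, -z); pixel columns grow to the right and rows downward; lengths in m; the calibration is good to about 2 mm. A picture is of the moment at which its call begins: read the wrist's pose just before it.
- workorder.close_job(): hands the job in, once; it reports no verdict.
The state is a dict: "time": time; "qpos": joint angles; "dq": joint speeds; "joint_efforts": joint torques, N m; "tool_pos": TCP position; "orientation": TCP orientation; "force": force on the tool from outside, world axes, zero at the start; "wrist_torque": the same for the moment, N m; "grip_width": finger opening in m.
Only numpy, scipy, OpenCV 4.12 (cv2) and the standard library are available. Lean on these libraries where they do the work, as an engineer would, in place of code of your own. Each camera call takes 0.05 s, during which the arm holds its last target. There are 200 camera calls.

## Working session

There is one attempt and no reset: what is moved stays moved. The work goes in short steps, Python scripts to look and compute and a tool call to move; the robot and the scene stay as the last step left them, time stands still between calls to the robot, and variables do not carry over. Pictures are saved under pics/ and viewed, about 8 in all and at most 12, crops included, and the job is handed in when it is done.

Besides the shell and the picture viewer there is one more tool, called as name(argument=value, ...), one argument or row to a line, values as JSON. jog_arm: Moves the arm, as the interface text tells. Its arguments: {"type":"object","properties":{"rows":{"type":"array","items":{"type":"array","items":{"type":"number"}}}},"required":["rows"]}

```bash
mkdir -p pics; cat > h.py <<'E'
import numpy as np, cv2
from cell import robot, optics, workorder
def cam(n):
    s=robot.state(); c=optics.camera(n)
    if n=="wrist":
        T=np.eye(4);T[:3,:3]=np.array(s["orientation"]);T[:3,3]=s["tool_pos"]
        c["T"]=T@np.array(c["tool_from_camera"])
    else:
        T=np.eye(4);T[:3,:3]=np.array(c["attitude"]);T[:3,3]=c["xyz"];c["T"]=T
    return c
def cloud(c):
    z=c["range_z"];K=np.array(c["K"]);v,u=np.mgrid[:400,:640]
    P=np.stack([(u-K[0,2])/K[0,0]*z,-(v-K[1,2])/K[1,1]*z,-z],-1)
    W=P@c["T"][:3,:3].T+c["T"][:3,3]; W[z==0]=np.nan
    return W
def save(c,f): cv2.imwrite("pics/"+f,c["pixels"][:,:,::-1])
E
python3 - <<'E'
from h import *
s=robot.state();print(s)
for n in("scene","side"):
    c=cam(n);save(c,n+"0.png");np.savez(n+"0.npz",W=cloud(c),p=c["pixels"]);print({k:v for k,v in c.items() if k not in("pixels","range_z")})
E
```

```text
{'time': 0.0, 'qpos': array([-71.48932416,  40.51294438,  -1.58097164,  85.08479381,
         1.26020455,  54.48136373,  -4.32678859]), 'dq': array([-0.00716086,  0.07467264, -0.07486295, -0.13900519,  0.0009534 ,
        0.08218426,  0.04867319]), 'joint_efforts': array([-1.23607086e-03, -8.83208442e+01,  1.23440623e+00, -2.36169326e+01,
        1.69124664e-02,  6.51472204e-03,  7.02296845e-06]), 'tool_pos': array([0.20504019, 0.5369181 , 0.23083588]), 'orientation': array([[-9.34191627e-01,  3.56771477e-01, -3.41858635e-04],
       [ 3.56771638e-01,  9.34191069e-01, -1.02258750e-03],
       [-4.54687698e-05, -1.07725815e-03, -9.99999419e-01]]), 'force': array([0.19822176, 1.32133863, 0.39711743]), 'wrist_torque': array([ 0.00148597, -0.0360994 , -0.03171384]), 'grip_width': 0.08497380149442602}
{'K': array([[426.82735016,   0.        , 315.04817397],
       [  0.        , 426.82735016, 200.44054923],
       [  0.        ,   0.        ,   1.        ]]), 'xyz': array([ 1.65577709, -0.1636335 ,  0.81166935]), 'attitude': array([[ 0.13440421, -0.56999158,  0.81058319],
       [ 0.99066
[... 254 characters left out ...]
,  0.81166935],
       [ 0.        ,  0.        ,  0.        ,  1.        ]])}
{'K': array([[480.59795638,   0.        , 320.4015462 ],
       [  0.        , 480.59795638, 188.35308019],
       [  0.        ,   0.        ,   1.        ]]), 'xyz': array([0.38123827, 0.91487313, 1.06582219]), 'attitude': array([[-0.96935447,  0.18953353, -0.15629762],
       [-0.24502189, -0.69985341,  0.6709467 ],
       [ 0.01778148,  0.68868152,  0.7248459 ]]), 'T': array([[-0.96935447,  0.18953353, -0.15629762,  0.38123827],
       [-0.24502189, -0.69985341,  0.6709467 ,  0.91487313],
       [ 0.01778148,  0.68868152,  0.7248459 ,  1.06582219],
       [ 0.        ,  0.        ,  0.        ,  1.        ]])}
```

View pics/scene0.png

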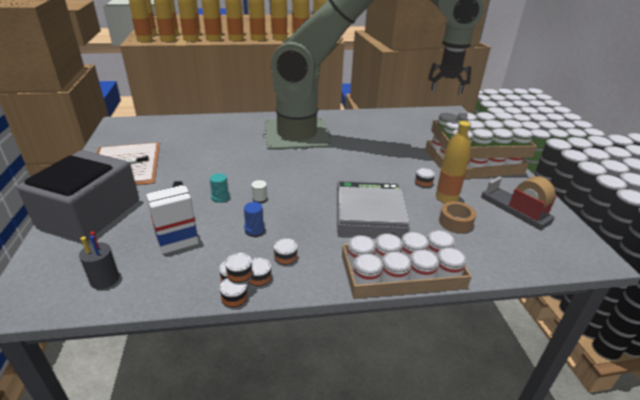

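View pics/side0.png

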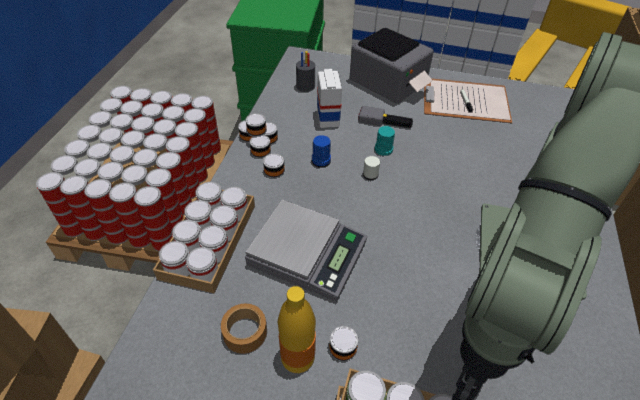

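Candidates for the cap: blue at scene (254,218)/side (321,150); teal look-alike at scene (219,186)/side (385,140); white small case at scene (259,190)/side (372,167). I choose the blue one. The scale is at scene (372,207), with the green key at side (350,237).

```bash
cat > m.py <<'E'
from h import *
for n in("scene","side"):
    d=np.load(n+"0.npz");W=d["W"];p=d["p"];hsv=cv2.cvtColor(p,cv2.COLOR_RGB2HSV);z=W[...,2]
    print(n,"bench",np.nanmedian(z[(abs(z)<.02)]))
    C={"scene":dict(blue=(254,218),teal=(219,186),white=(259,190)),"side":dict(blue=(321,150),teal=(385,140),white=(372,167))}[n]
    for k,(u,v) in C.items():
        w=W[v-30:v+30,u-25:u+25].reshape(-1,3)
        c0=W[v,u,:2]; w=w[(np.linalg.norm(w[:,:2]-c0,axis=1)<.06)&(w[:,2]>.02)]
        t=np.nanpercentile(w[:,2],98); top=w[abs(w[:,2]-t)<.006]
        (x,y),r=cv2.minEnclosingCircle(top[:,:2].astype(np.float32)); print(k,"top z",t,"circ",x,y,r,len(top))
    m=(abs(z-.064)<.006)&(W[...,0]>.3)&(W[...,0]<1)
    cnt,lab,st,_=cv2.connectedComponentsWithStats(m.astype(np.uint8)); i=1+np.argmax(st[1:,4])
    q=W[lab==i]; print("pan",st[i],np.median(q[:,2]),cv2.minAreaRect(q[:,:2].astype(np.float32)))
    g=(cv2.inRange(hsv,(50,120,60),(85,255,255))>0)&(z>.03)&(z<.06)&(W[...,0]>.3)&(W[...,0]<.7)&(abs(W[...,1])<.35)
    q=W[g];print("green",len(q),len(q) and (q.mean(0),q.min(0),q.max(0)))
    s=W[(z>.015)&(z<.3)&(W[...,0]>.25)&(W[...,0]<.95)&(abs(W[...,1])<.5)]
    # occupancy
p=np.load("side0.npz")["p"];a=cv2.resize(p[90:210,250:430],None,fx=3,fy=3,interpolation=2)
b=cv2.resize(p[190:310,230:410],None,fx=3,fy=3,interpolation=2)
cv2.imwrite("pics/crop1.png",np.vstack([a,b])[:,:,::-1][:, :540]) if 0 else cv2.imwrite("pics/crop1.png",np.hstack([cv2.resize(a,(400,267)),cv2.resize(b,(400,267))])[:,:,::-1])
E
python3 m.py
```

```text
scene bench -0.0013368407246012182
blue top z 0.08902102437047632 circ 0.643803596496582 -0.18780489265918732 0.029218550771474838 174
teal top z 0.08134702902815165 circ 0.45827868580818176 -0.2994062900543213 0.02978658303618431 126
white top z 0.06105787488667885 circ 0.4780742824077606 -0.16761833429336548 0.027030952274799347 99
pan [ 340  187   70   37 2223] 0.06222682009306846 ((0.6275948286056519, 0.1700899749994278), (0.20038147270679474, 0.18163855373859406), 80.24720764160156)
green 10 (array([0.48533927, 0.12029023, 0.0462941 ]), array([0.47760937, 0.11341575, 0.04366621]), array([0.49058878, 0.12787898, 0.04807308]))
side bench 0.0003362304388644377
blue top z 0.0912163840547423 circ 0.6370974183082581 -0.18979528546333313 0.028776774182915688 146
teal top z 0.08339342634276174 circ 0.45100098848342896 -0.29751095175743103 0.030061397701501846 130
white top z 0.06333781476235255 circ 0.4738280177116394 -0.16830186545848846 0.024957014247775078 117
pan [ 246  200   93   78 4122] 0.0642999634178455 ((0.6243939399719238, 0.17019349336624146), (0.20460191369056702, 0.17730006575584412), 80.13683319091797)
green 78 (array([0.48058073, 0.12354437, 0.04653191]), array([0.46794201, 0.10601749, 0.03912757]), array([0.49495012, 0.13683146, 0.05298305]))
```

View pics/crop1.png

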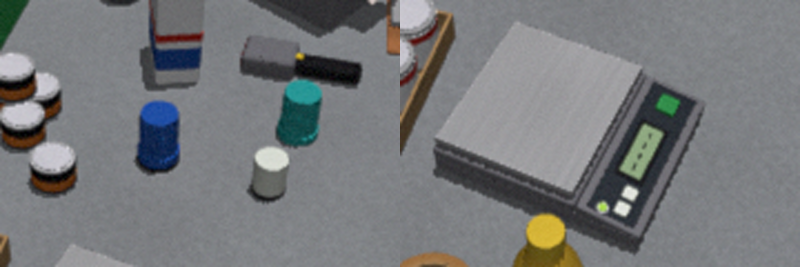

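The blue cap (crop 1, left picture, at (160,135)) is the right one: its top is at 88–91 mm, so it sits on the case. The teal one's top is at 82 mm, so it stands on the bench. The green key is at (668,104) in the right picture. Next I map the obstacles before moving.

```bash
python3 - <<'E'
from h import *
W=np.vstack([np.load(n+"0.npz")["W"].reshape(-1,3) for n in("scene","side")])
W=W[(W[:,2]>.015)&(W[:,2]<.33)&(W[:,0]>.3)&(W[:,0]<1.0)&(abs(W[:,1])<.5)]
g=np.zeros((70,100));ix=((W[:,0]-.3)*100).astype(int).clip(0,69);iy=((.5-W[:,1])*100).astype(int).clip(0,99)
np.maximum.at(g,(ix,iy),W[:,2])
cnt,lab,st,_=cv2.connectedComponentsWithStats((g>0).astype(np.uint8),connectivity=4)
for i in range(1,cnt):
    if st[i,4]>5:
        x,y,w,h,a=st[i];print("x %.2f..%.2f y %.2f..%.2f zmax %.3f"%(.3+y/100,.3+(y+h)/100,.5-(x+w)/100,.5-x/100,g[lab==i].max()))
E
```

```text
x 0.37..0.57 y -0.48..-0.40 zmax 0.042
x 0.40..0.48 y 0.37..0.45 zmax 0.053
x 0.42..0.49 y -0.33..-0.26 zmax 0.086
x 0.43..0.74 y 0.05..0.31 zmax 0.071
x 0.45..0.51 y -0.20..-0.14 zmax 0.065
x 0.49..0.58 y 0.41..0.50 zmax 0.280
x 0.60..0.68 y -0.22..-0.15 zmax 0.093
x 0.61..0.73 y 0.37..0.49 zmax 0.055
x 0.61..0.73 y -0.47..-0.34 zmax 0.178
x 0.73..0.81 y -0.15..-0.07 zmax 0.052
x 0.77..0.95 y 0.04..0.36 zmax 0.087
x 0.80..0.95 y -0.29..-0.14 zmax 0.100
```

jog_arm(
  rows=[
    [-0.888, -0.699, -0.013, -0.174, -1],
    [-0.888, -0.699, -0.013, -0.174, -1],
    [-0.888, -0.699, -0.013, -0.174, -1],
    [-0.888, -0.699, -0.013, -0.174, -1],
    [-0.888, -0.699, -0.013, -0.174, -1],
    [-0.888, -0.699, -0.013, -0.174, -1],
    [-0.888, -0.699, -0.013, -0.174, -1],
    [-0.888, -0.699, -0.013, -0.174, -1],
    [-0.888, -0.699, -0.013, -0.174, -1],
    [-0.888, -0.699, -0.013, -0.174, -1],
    [-0.888, -0.699, -0.013, -0.174, -1],
    [-0.888, -0.699, -0.013, -0.174, -1],
    [-0.888, -0.699, -0.013, -0.174, -1],
    [-0.888, -0.699, -0.013, -0.174, -1],
    [-0.888, -0.699, -0.013, -0.174, -1],
    [-0.888, -0.699, -0.013, -0.174, -1],
    [-0.888, -0.699, -0.013, -0.174, -1],
    [-0.888, -0.699, -0.013, -0.174, -1],
    [-0.888, -0.699, -0.013, -0.174, -1],
    [-0.888, -0.699, -0.013, -0.174, -1],
  ],
)

```text
time: 2.6
tool_pos: [0.6402, -0.1903, 0.2412]
orientation: [[-1.0, 0.0, -0.0], [0.0, 1.0, -0.001], [0.0, -0.001, -1.0]]
force: [-0.5, 0.9, -0.0]
grip_width: 0.0856
```

```bash
python3 - <<'E'
from h import *
c=cam("wrist");save(c,"w1.png");W=cloud(c);z=W[...,2];print(c["T"].round(3).tolist())
hsv=cv2.cvtColor(c["pixels"],cv2.COLOR_RGB2HSV)
m=(cv2.inRange(hsv,(105,120,40),(130,255,255))>0)
print(m.sum())
q=W[m&(z>.08)&(z<.1)];print(len(q))
if len(q): print(np.median(q[:,2]),cv2.minEnclosingCircle(q[:,:2].astype(np.float32)),q.mean(0),np.percentile(q[:,:2],[1,99],axis=0))
E
```

```text
[[0.0, -0.953, -0.303, 0.562], [1.0, -0.0, 0.002, -0.19], [-0.002, -0.303, 0.953, 0.384], [0.0, 0.0, 0.0, 1.0]]
3936
2190
0.08757633559819916 ((0.6386386156082153, -0.19154196977615356), 0.02745026722550392) [ 0.63803046 -0.191112    0.08746579] [[ 0.61348309 -0.21617619]
 [ 0.66397501 -0.16613448]]
```

View pics/w1.png

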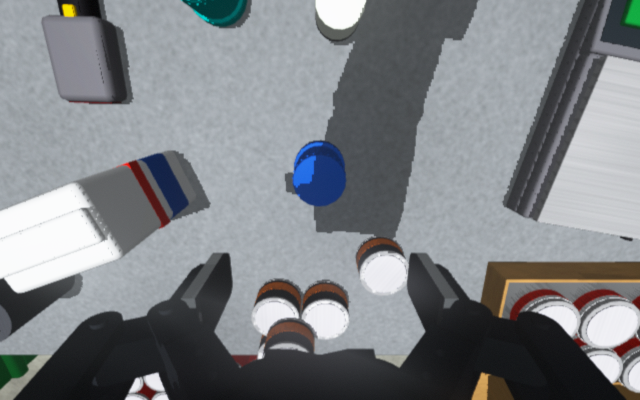

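The wrist view shows the blue cap at (320,173), measured at (0.6385, -0.1913) with its top at 0.0876. That agrees with the other cameras. Going down now.

jog_arm(
  rows=[
    [0.002, -0.0013, 0.07, 0, -1],
    [0.002, -0.0013, 0.14, 0, -1],
    [0.002, -0.0013, 0.2, 0, -1],
    [0.002, -0.0013, 0.24, 0, -1],
    [0.002, -0.0013, 0.2735, 0, -1],
    [0.002, -0.0013, 0.2735, 0, -1],
    [0.002, -0.0013, 0.2735, 0, -1],
    [0.002, -0.0013, 0.2735, 0, 1],
    [0.002, -0.0013, 0.2735, 0, 1],
    [0.002, -0.0013, 0.2735, 0, 1],
    [0.002, -0.0013, 0.2735, 0, 1],
    [0.002, -0.0013, 0.2735, 0, 1],
    [0.002, -0.0013, 0.2735, 0, 1],
    [0.002, -0.0013, 0.2735, 0, 1],
  ],
)

```text
time: 4.4
tool_pos: [0.6391, -0.1917, 0.0373]
orientation: [[-1.0, 0.001, 0.001], [0.001, 1.0, -0.001], [-0.001, -0.001, -1.0]]
force: [-2.4, -0.1, 10.9]
grip_width: 0.0529
```

jog_arm(
  rows=[
    [0, 0, -0.01, 0, 1],
    [0, 0, -0.03, 0, 1],
    [0, 0, -0.06, 0, 1],
    [0, 0, -0.1, 0, 1],
    [0, 0, -0.14, 0, 1],
    [0, 0, -0.173, 0, 1],
    [0, 0, -0.173, 0, 1],
    [0, 0, -0.173, 0, 1],
  ],
)

```text
time: 5.4
tool_pos: [0.6387, -0.1914, 0.167]
orientation: [[-1.0, 0.0, 0.001], [0.0, 1.0, -0.001], [-0.001, -0.001, -1.0]]
force: [0.2, 0.0, -0.7]
grip_width: 0.0533
```

jog_arm(
  rows=[
    [0, 0.07, 0, 0, 1],
    [0, 0.14, 0, 0, 1],
    [0, 0.2, 0, 0, 1],
    [0, 0.2, 0, 0, 1],
    [0, 0.2, 0.05, 0, 1],
    [0, 0.2, 0.1, 0, 1],
    [0, 0.2, 0.14, 0, 1],
    [0, 0.2, 0.165, 0, 1],
    [0, 0.2, 0.175, 0, 1],
    [0, 0.2, 0.18, 0, 1],
    [0, 0.2, 0.183, 0, 1],
    [0, 0.2, 0.183, 0, 1],
    [0, 0.2, 0.183, 0, 1],
  ],
)

```text
time: 7.02
tool_pos: [0.6391, -0.0416, 0.0299]
orientation: [[-1.0, 0.001, 0.001], [0.001, 1.0, -0.001], [-0.001, -0.001, -1.0]]
force: [-0.0, 0.1, -0.7]
grip_width: 0.0531
```

jog_arm(
  rows=[
    [0, 0, 0.001, 0, 1],
    [0, 0, 0.001, 0, 1],
  ],
)

```text
time: 7.28
tool_pos: [0.6392, -0.0416, 0.0293]
orientation: [[-1.0, 0.0, 0.002], [0.0, 1.0, -0.001], [-0.002, -0.001, -1.0]]
force: [0.7, -0.3, 1.4]
grip_width: 0.053
```

jog_arm(
  rows=[
    [0, 0, 0, 0, -1],
    [0, 0, 0, 0, -1],
    [0, 0, 0, 0, -1],
    [0, 0, 0, 0, -1],
    [0, 0, -0.04, 0, -1],
    [0, 0, -0.1, 0, -1],
    [0, 0, -0.18, 0, -1],
    [0, 0, -0.24, 0, -1],
    [0, -0.07, -0.26, 0, -1],
    [0, -0.14, -0.26, 0, -1],
    [0, -0.2, -0.26, 0, -1],
    [0, -0.2, -0.26, 0, -1],
    [0, -0.2, -0.26, 0, -1],
  ],
)

```text
time: 8.9
tool_pos: [0.6389, -0.1906, 0.2245]
orientation: [[-1.0, -0.0, 0.002], [-0.0, 1.0, -0.001], [-0.002, -0.001, -1.0]]
force: [-0.3, -0.6, 0.2]
grip_width: 0.0856
```

```bash
python3 - <<'E'
from h import *
c=cam("wrist");save(c,"w2.png");W=cloud(c);z=W[...,2]
hsv=cv2.cvtColor(c["pixels"],cv2.COLOR_RGB2HSV)
near=np.hypot(W[...,0]-.6387,W[...,1]+.1914)<.05
for lo,hi in((.072,.09),(.05,.066),(.012,.024),(.004,.012)):
    q=W[near&(z>lo)&(z<hi)];print(lo,len(q),len(q) and (np.median(q[:,2]),cv2.minEnclosingCircle(q[:,:2].astype(np.float32))))
m=(cv2.inRange(hsv,(105,120,40),(130,255,255))>0)&(z>.07)&(z<.1);q=W[m];print("cap",len(q),np.median(q[:,2]),cv2.minEnclosingCircle(q[:,:2].astype(np.float32)))
E
```

```text
0.072 656 (np.float64(0.07930334084522359), ((0.6404344439506531, -0.19078011810779572), 0.014493119902908802))
0.05 366 (np.float64(0.05743143644910892), ((0.6402044892311096, -0.1907348781824112), 0.018923701718449593))
0.012 372 (np.float64(0.01726921916426924), ((0.6396334171295166, -0.19086125493049622), 0.02549506165087223))
0.004 586 (np.float64(0.007577804476770367), ((0.6396228671073914, -0.19083592295646667), 0.030890539288520813))
cap 2478 0.07934701606054989 ((0.6295418739318848, -0.19525159895420074), 0.1803482323884964)
```

View pics/w2.png

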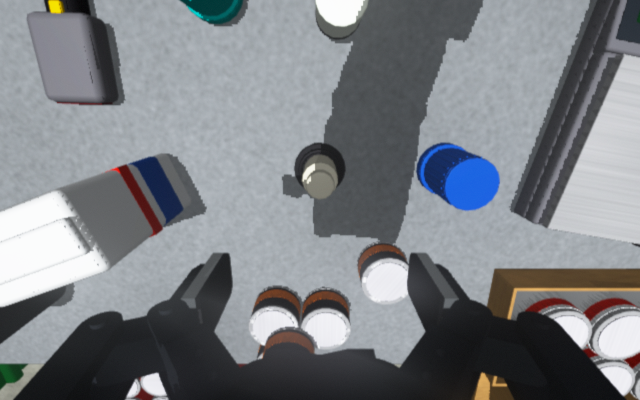

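The wrist view shows the weight bare in its case at (320,175) and the blue cap standing upright at (460,175), clear of everything. The case is at (0.6396, -0.1908) and the weight at (0.6403, -0.1908). The heights 79/57/17/8 mm match the drawing, so I grasp the body.

jog_arm(
  rows=[
    [-0.0013, 0, 0.07, 0, -1],
    [-0.0013, 0, 0.14, 0, -1],
    [-0.0013, 0, 0.2, 0, -1],
    [-0.0013, 0, 0.24, 0, -1],
    [-0.0013, 0, 0.2645, 0, -1],
    [-0.0013, 0, 0.2645, 0, -1],
    [-0.0013, 0, 0.2645, 0, -1],
    [-0.0013, 0, 0.2645, 0, 1],
    [-0.0013, 0, 0.2645, 0, 1],
    [-0.0013, 0, 0.2645, 0, 1],
    [-0.0013, 0, 0.2645, 0, 1],
    [-0.0013, 0, 0.2645, 0, 1],
    [-0.0013, 0, 0.2645, 0, 1],
    [-0.0013, 0, 0.2645, 0, 1],
    [-0.0013, 0, 0.2645, 0, 1],
  ],
)

```text
time: 10.82
tool_pos: [0.6405, -0.1905, 0.0268]
orientation: [[-1.0, -0.001, 0.002], [-0.001, 1.0, -0.001], [-0.002, -0.001, -1.0]]
force: [-3.2, -0.8, 8.5]
grip_width: 0.0366
```

jog_arm(
  rows=[
    [0, 0, -0.005, 0, 1],
    [0, 0, -0.015, 0, 1],
    [0, 0, -0.03, 0, 1],
    [0, 0, -0.06, 0, 1],
    [0, 0, -0.1, 0, 1],
    [0, 0, -0.15, 0, 1],
    [0, 0, -0.19, 0, 1],
    [0, 0, -0.19, 0, 1],
    [0, 0, -0.19, 0, 1],
  ],
)

```text
time: 11.95
tool_pos: [0.6397, -0.1903, 0.1684]
orientation: [[-1.0, -0.001, 0.001], [-0.001, 1.0, -0.001], [-0.001, -0.001, -1.0]]
force: [-0.6, 0.1, -5.6]
grip_width: 0.0364
```

```bash
python3 - <<'E'
from h import *
c=cam("wrist");save(c,"w3.png");W=cloud(c);z=W[...,2]
near=np.hypot(W[...,0]-.6396,W[...,1]+.1908)<.05
for lo,hi in((.012,.024),(.004,.012)):
    q=W[near&(z>lo)&(z<hi)];print(lo,len(q),len(q) and (np.median(q[:,2]),cv2.minEnclosingCircle(q[:,:2].astype(np.float32))))
near=np.hypot(W[...,0]-.6396,W[...,1]+.1908)<.03
q=W[near&(z>.19)&(z<.24)]
if len(q):
  t=np.percentile(q[:,2],95);q=q[abs(q[:,2]-t)<.004];print("knob",t,cv2.minEnclosingCircle(q[:,:2].astype(np.float32)),len(q))
c=cam("side");W=cloud(c);hsv=cv2.cvtColor(c["pixels"],cv2.COLOR_RGB2HSV);z=W[...,2]
g=(cv2.inRange(hsv,(50,120,60),(85,255,255))>0)&(z>.03)&(z<.06)&(W[...,0]>.44)&(W[...,0]<.53)&(abs(W[...,1]-.12)<.04)
q=W[g];print("key",len(q),q.mean(0),cv2.minAreaRect(q[:,:2].astype(np.float32)))
E
```

```text
0.012 709 (np.float64(0.01723095125058771), ((0.6397886276245117, -0.19098760187625885), 0.025455715134739876))
0.004 2011 (np.float64(0.007581902373807958), ((0.6399128437042236, -0.1909007877111435), 0.031030889600515366))
knob 0.23670415702769673 ((0.6231697797775269, -0.19083090126514435), 0.025040248408913612) 988
key 80 [0.48060286 0.12372426 0.04628018] ((0.4820024073123932, 0.120655857026577), (0.030606916174292564, 0.026291659101843834), 82.7655258178711)
```

jog_arm(
  rows=[
    [0.018, 0.05, -0.01, 0, 1],
    [0.018, 0.12, -0.01, 0, 1],
    [0.018, 0.19, -0.01, 0, 1],
    [0.018, 0.26, -0.01, 0, 1],
    [0.018, 0.33, -0.01, 0, 1],
    [0.018, 0.4, -0.01, 0, 1],
    [0.018, 0.45, -0.01, 0, 1],
    [0.018, 0.48, -0.01, 0, 1],
    [0.018, 0.48, 0.0, 0, 1],
    [0.018, 0.48, 0.05, 0, 1],
    [0.018, 0.48, 0.085, 0, 1],
    [0.018, 0.48, 0.1, 0, 1],
    [0.018, 0.48, 0.105, 0, 1],
    [0.018, 0.48, 0.105, 0, 1],
    [0.018, 0.48, 0.105, 0, 1],
  ],
)

```text
time: 13.92
tool_pos: [0.6263, 0.1697, 0.0899]
orientation: [[-1.0, -0.001, 0.001], [-0.001, 1.0, -0.0], [-0.001, -0.0, -1.0]]
force: [-1.2, 0.1, -5.0]
grip_width: 0.0362
```

jog_arm(
  rows=[
    [0, 0, 0.003, 0, 1],
    [0, 0, 0.006, 0, 1],
    [0, 0, 0.0085, 0, 1],
    [0, 0, 0.0095, 0, 1],
    [0, 0, 0.0095, 0, 1],
  ],
)

```text
time: 14.55
tool_pos: [0.6263, 0.1697, 0.0828]
orientation: [[-1.0, -0.001, 0.001], [-0.001, 1.0, -0.0], [-0.001, -0.0, -1.0]]
force: [-0.6, 0.4, -4.5]
grip_width: 0.0366
```

jog_arm(
  rows=[
    [0, 0, 0.0008, 0, 1],
    [0, 0, 0.0016, 0, 1],
    [0, 0, 0.0016, 0, 1],
  ],
)

```text
time: 14.92
tool_pos: [0.6263, 0.1697, 0.0817]
orientation: [[-1.0, -0.0, 0.001], [-0.0, 1.0, -0.0], [-0.001, -0.0, -1.0]]
force: [-1.6, -0.6, 0.3]
grip_width: 0.0364
```

jog_arm(
  rows=[
    [0, 0, 0, 0, -1],
    [0, 0, 0, 0, -1],
    [0, 0, 0, 0, -1],
    [0, 0, 0, 0, -1],
    [0, 0, -0.03, 0, -1],
    [0, 0, -0.08, 0, -1],
    [0, 0, -0.14, 0, -1],
    [0, 0, -0.2, 0, -1],
    [0, 0, -0.2, 0, -1],
    [0.05, -0.03, -0.2, 0, 1],
    [0.1, -0.053, -0.2, 0, 1],
    [0.1, -0.053, -0.2, 0, 1],
    [0.1, -0.053, -0.2, 0, 1],
  ],
)

```text
time: 16.55
tool_pos: [0.5515, 0.1302, 0.2313]
orientation: [[-1.0, -0.001, 0.002], [-0.001, 1.0, -0.0], [-0.002, -0.0, -1.0]]
force: [0.6, 0.0, -0.4]
grip_width: 0.0124
```

```bash
python3 - <<'E'
from h import *
c=cam("wrist");save(c,"w4.png");W=cloud(c);z=W[...,2]
hsv=cv2.cvtColor(c["pixels"],cv2.COLOR_RGB2HSV)
m=(cv2.inRange(hsv,(50,100,40),(90,255,255))>0)&(abs(W[...,0]-.48)<.05)&(abs(W[...,1]-.12)<.05)
n,lab,st,_=cv2.connectedComponentsWithStats(m.astype(np.uint8));i=1+np.argmax(st[1:,4]);q=W[lab==i]
print("key",st[i],np.median(q,0),q.mean(0),cv2.minAreaRect(q[:,:2].astype(np.float32)))
q=q[q[:,2]>.04];print(np.percentile(q,[2,98],axis=0))
n=np.hypot(W[...,0]-.626,W[...,1]-.17)<.04
q=W[n&(z>.12)&(z<.15)];print("knob",len(q),np.median(q[:,2]),cv2.minEnclosingCircle(q[:,:2].astype(np.float32)))
s=robot.state();print(s["tool_pos"],s["grip_width"],s["time"])
E
```

```text
key [298  94  27  27 578] [0.48068959 0.12111062 0.04645236] [0.48072357 0.12125194 0.04624863] ((0.4809802174568176, 0.12103690952062607), (0.024843871593475342, 0.024851996451616287), 79.4399185180664)
[[0.46893512 0.10968574 0.04248176]
 [0.49282577 0.13344693 0.04866561]]
knob 280 0.13378021093483677 ((0.6240578889846802, 0.17424072325229645), 0.012980539351701736)
[0.55159949 0.13029715 0.23120284] 0.004849332909831026 16.6
```

View pics/w4.png

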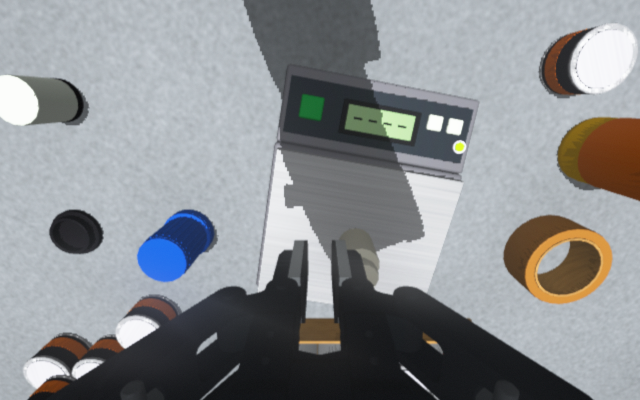

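The view shows the green key at (312,107), measured at (0.481, 0.121, 0.0465), and the weight standing upright on the pan at (358,255). I move above the key.

jog_arm(
  rows=[
    [0.05, -0.006, 0, 0, 1],
    [0.094, -0.012, 0.02, 0, 1],
    [0.094, -0.012, 0.08, 0, 1],
    [0.094, -0.012, 0.15, 0, 1],
    [0.094, -0.012, 0.2, 0, 1],
    [0.094, -0.012, 0.23, 0, 1],
    [0.094, -0.012, 0.239, 0, 1],
    [0.094, -0.012, 0.239, 0, 1],
    [0.094, -0.012, 0.239, 0, 1],
  ],
)

```text
time: 17.73
tool_pos: [0.4819, 0.1214, 0.0526]
orientation: [[-1.0, -0.001, 0.003], [-0.001, 1.0, 0.0], [-0.003, 0.0, -1.0]]
force: [0.3, 0.5, -0.7]
grip_width: -0.0001
```

jog_arm(
  rows=[
    [0, 0, 0.003, 0, 1],
    [0, 0, 0.005, 0, 1],
    [0, 0, 0.007, 0, 1],
    [0, 0, 0.0085, 0, 1],
    [0, 0, 0.0085, 0, 1],
  ],
)

```text
time: 18.35
tool_pos: [0.4821, 0.1214, 0.0463]
orientation: [[-1.0, -0.001, 0.003], [-0.001, 1.0, 0.0], [-0.003, 0.0, -1.0]]
force: [1.9, -0.4, 3.1]
grip_width: -0.0001
```

jog_arm(
  rows=[
    [0, 0, 0.0015, 0, 1],
    [0, 0, 0.003, 0, 1],
    [0, 0, 0.004, 0, 1],
    [0, 0, 0.004, 0, 1],
    [0, 0, 0.004, 0, 1],
  ],
)

```text
time: 18.98
tool_pos: [0.4825, 0.1214, 0.044]
orientation: [[-1.0, -0.0, 0.004], [-0.0, 1.0, 0.001], [-0.004, 0.001, -1.0]]
force: [-0.8, -1.6, 22.5]
grip_width: -0.0002
```

The key is at its stop: 22 N is well above the 4 N needed. I retreat and go back above the weight.

jog_arm(
  rows=[
    [0, 0, -0.01, 0, 1],
    [0, 0, -0.06, 0, 1],
    [0, 0, -0.14, 0, 1],
    [0, 0, -0.2, 0, 0],
    [0, 0, -0.248, 0, -1],
    [-0.07, 0.02, -0.248, 0, -1],
    [-0.13, 0.045, -0.248, 0, -1],
    [-0.191, 0.0645, -0.248, 0, -1],
    [-0.191, 0.0645, -0.248, 0, -1],
    [-0.191, 0.0645, -0.248, 0, -1],
    [-0.191, 0.0645, -0.248, 0, -1],
  ],
)

```text
time: 20.35
tool_pos: [0.6243, 0.1694, 0.2309]
orientation: [[-1.0, -0.0, 0.004], [-0.0, 1.0, 0.0], [-0.004, 0.0, -1.0]]
force: [0.8, -0.3, 0.3]
grip_width: 0.0853
```

```bash
python3 - <<'E'
from h import *
c=cam("wrist");save(c,"w5.png");W=cloud(c);z=W[...,2]
n=np.hypot(W[...,0]-.626,W[...,1]-.17)<.04
for lo,hi in((.125,.15),(.105,.125)):
    q=W[n&(z>lo)&(z<hi)];print("knob",len(q),np.median(q[:,2]),cv2.minEnclosingCircle(q[:,:2].astype(np.float32)))
n=np.hypot(W[...,0]-.6398,W[...,1]+.191)<.05
q=W[n&(z>.012)&(z<.024)];print("case",len(q),len(q) and cv2.minEnclosingCircle(q[:,:2].astype(np.float32)))
hsv=cv2.cvtColor(c["pixels"],cv2.COLOR_RGB2HSV);n=np.hypot(W[...,0]-.639,W[...,1]+.0416)<.05
q=W[n&(z>.075)&(z<.085)];print("cap",len(q),len(q) and cv2.minEnclosingCircle(q[:,:2].astype(np.float32)))
s=robot.state();print(s["tool_pos"],s["force"],s["grip_width"],s["time"])
E
```

```text
knob 917 0.13409384967057933 ((0.6260358691215515, 0.16941775381565094), 0.014332564547657967)
knob 533 0.11216935183442411 ((0.6262036561965942, 0.1694159358739853), 0.018973780795931816)
case 721 ((0.6401155591011047, -0.19027316570281982), 0.026824546977877617)
cap 2182 ((0.6397162079811096, -0.04167822003364563), 0.027630964294075966)
[0.62440174 0.16948612 0.23105452] [ 0.45099689 -0.72982621 -0.72607017] 0.08515559493501579 20.4
```

jog_arm(
  rows=[
    [-0.0015, 0, 0.06, 0, -1],
    [-0.0015, 0, 0.12, 0, -1],
    [-0.0015, 0, 0.17, 0, -1],
    [-0.0015, 0, 0.19, 0, -1],
    [-0.0015, 0, 0.199, 0, -1],
    [-0.0015, 0, 0.199, 0, -1],
    [-0.0015, 0, 0.199, 0, -1],
  ],
)

```text
time: 21.28
tool_pos: [0.6267, 0.1697, 0.083]
orientation: [[-1.0, -0.0, 0.006], [-0.0, 1.0, 0.001], [-0.006, 0.001, -1.0]]
force: [0.3, 0.6, -0.0]
grip_width: 0.0854
```

jog_arm(
  rows=[
    [0, 0, 0, 0, 1],
    [0, 0, 0, 0, 1],
    [0, 0, 0, 0, 1],
    [0, 0, 0, 0, 1],
    [0, 0, 0, 0, 1],
    [0, 0, 0, 0, 1],
    [0, 0, 0, 0, 1],
  ],
)

```text
time: 22.15
tool_pos: [0.6267, 0.1697, 0.083]
orientation: [[-1.0, -0.0, 0.006], [-0.0, 1.0, 0.001], [-0.006, 0.001, -1.0]]
force: [-0.9, 1.0, 1.8]
grip_width: 0.0364
```

jog_arm(
  rows=[
    [0, 0, -0.005, 0, 1],
    [0, 0, -0.02, 0, 1],
    [0, 0, -0.05, 0, 1],
    [0, 0, -0.09, 0, 1],
    [0, 0, -0.123, 0, 1],
    [-0.019, -0.04, -0.123, 0, 1],
    [-0.019, -0.11, -0.123, 0, 1],
    [-0.019, -0.18, -0.123, 0, 1],
    [-0.019, -0.25, -0.123, 0, 1],
    [-0.019, -0.32, -0.123, 0, 1],
    [-0.019, -0.39, -0.123, 0, 1],
    [-0.019, -0.45, -0.123, 0, 1],
    [-0.019, -0.4805, -0.123, 0, 1],
    [-0.019, -0.4805, -0.123, 0, 1],
    [-0.019, -0.4805, -0.123, 0, 1],
    [-0.019, -0.4805, -0.123, 0, 1],
  ],
)

```text
time: 24.15
tool_pos: [0.6407, -0.1895, 0.1752]
orientation: [[-1.0, -0.002, 0.006], [-0.002, 1.0, 0.001], [-0.006, 0.001, -1.0]]
force: [-0.4, -0.6, -4.4]
grip_width: 0.0364
```

```bash
python3 - <<'E'
from h import *
c=cam("wrist");save(c,"w6.png");W=cloud(c);z=W[...,2]
n=np.hypot(W[...,0]-.6398,W[...,1]+.191)<.05
for lo,hi in((.012,.024),(.004,.012)):
    q=W[n&(z>lo)&(z<hi)];print("case",len(q),len(q) and cv2.minEnclosingCircle(q[:,:2].astype(np.float32)))
s=robot.state();print(s["tool_pos"],s["force"],s["grip_width"],s["time"],s["orientation"])
E
```

```text
case 686 ((0.6398065090179443, -0.1909337043762207), 0.02545631118118763)
case 1938 ((0.6395837664604187, -0.19097144901752472), 0.03080635517835617)
[ 0.64072272 -0.18971194  0.17514522] [ 0.51878711  0.39760642 -5.27222727] 0.03632021813457304 24.2 [[-0.99998026 -0.00170814  0.006047  ]
 [-0.00170071  0.99999779  0.00123362]
 [-0.00604909  0.00122332 -0.99998096]]
```

View pics/w6.png

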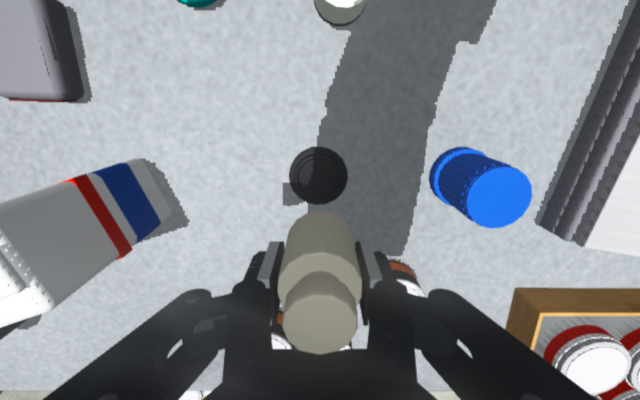

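The weight hangs upright in the jaws at (320,290), with the empty case at (318,175). I lower it to just above the collar and check the pose there.

jog_arm(
  rows=[
    [0.0015, -0.0016, 0.05, 0, 1],
    [0.0015, -0.0016, 0.1, 0, 1],
    [0.0015, -0.0016, 0.14, 0, 1],
    [0.0015, -0.0016, 0.16, 0, 1],
    [0.0015, -0.0016, 0.172, 0, 1],
    [0.0015, -0.0016, 0.172, 0, 1],
    [0.0015, -0.0016, 0.172, 0, 1],
    [0.0015, -0.0016, 0.172, 0, 1],
  ],
)

```text
time: 25.2
tool_pos: [0.6407, -0.1909, 0.0469]
orientation: [[-1.0, -0.002, 0.007], [-0.002, 1.0, 0.001], [-0.007, 0.001, -1.0]]
force: [0.5, -0.6, -5.4]
grip_width: 0.0366
```

jog_arm(
  rows=[
    [0.0006, 0.0003, 0.004, 0, 1],
    [0.0006, 0.0003, 0.008, 0, 1],
    [0.0006, 0.0003, 0.012, 0, 1],
    [0.0006, 0.0003, 0.014, 0, 1],
    [0.0006, 0.0003, 0.014, 0, 1],
  ],
)

```text
time: 25.82
tool_pos: [0.6403, -0.1906, 0.0362]
orientation: [[-1.0, -0.002, 0.007], [-0.002, 1.0, 0.001], [-0.007, 0.001, -1.0]]
force: [0.1, -0.2, -4.1]
grip_width: 0.0366
```

jog_arm(
  rows=[
    [0, 0, 0.003, 0, 1],
    [0, 0, 0.006, 0, 1],
    [0, 0, 0.009, 0, 1],
    [0, 0, 0.0095, 0, 1],
    [0, 0, 0.0095, 0, 1],
  ],
)

```text
time: 26.45
tool_pos: [0.6404, -0.1906, 0.0291]
orientation: [[-1.0, -0.002, 0.007], [-0.002, 1.0, 0.001], [-0.007, 0.001, -1.0]]
force: [-0.1, 0.5, -4.8]
grip_width: 0.0366
```

jog_arm(
  rows=[
    [0, 0, 0.001, 0, 1],
    [0, 0, 0.002, 0, 1],
    [0, 0, 0.002, 0, 1],
  ],
)

```text
time: 26.82
tool_pos: [0.6405, -0.1907, 0.0287]
orientation: [[-1.0, -0.002, 0.007], [-0.002, 1.0, 0.001], [-0.007, 0.001, -1.0]]
force: [-4.8, 0.9, 12.3]
grip_width: 0.0363
```

jog_arm(
  rows=[
    [0, 0, -0.001, 0, -1],
    [0, 0, -0.001, 0, -1],
    [0, 0, -0.001, 0, -1],
    [0, 0, -0.001, 0, -1],
    [0, 0, -0.04, 0, -1],
    [0, 0, -0.1, 0, -1],
    [0, 0, -0.18, 0, -1],
    [0, 0, -0.25, 0, -1],
    [0, 0, -0.26, 0, -1],
    [0, 0, -0.26, 0, -1],
  ],
)

```text
time: 28.08
tool_pos: [0.639, -0.1908, 0.2234]
orientation: [[-1.0, -0.002, 0.007], [-0.002, 1.0, 0.001], [-0.007, 0.001, -1.0]]
force: [-0.3, 0.9, -0.7]
grip_width: 0.0855
```

```bash
cat > look.py <<'E'
from h import *
import sys
c=cam("wrist");save(c,sys.argv[1]);W=cloud(c);z=W[...,2]
def f(n,x,y,r,lo,hi):
    q=W[(np.hypot(W[...,0]-x,W[...,1]-y)<r)&(z>lo)&(z<hi)]
    print(n,len(q),len(q)>5 and (np.median(q[:,2]).round(4),cv2.minEnclosingCircle(q[:,:2].astype(np.float32))))
f("top",.6398,-.191,.05,.072,.095);f("body",.6398,-.191,.05,.05,.066);f("collar",.6398,-.191,.05,.012,.024);f("disc",.6398,-.191,.05,.004,.012)
f("cap",.6395,-.0416,.05,.072,.09);f("skirt",.6395,-.0416,.05,.01,.02)
s=robot.state();print(s["tool_pos"],s["force"],s["grip_width"],s["time"])
E
python3 look.py w7.png
```

```text
top 659 (np.float64(0.0793), ((0.640357255935669, -0.1907665878534317), 0.014509990811347961))
body 372 (np.float64(0.0573), ((0.6397302746772766, -0.19076411426067352), 0.018974564969539642))
collar 371 (np.float64(0.0174), ((0.639359176158905, -0.190800741314888), 0.025395339354872704))
disc 581 (np.float64(0.0076), ((0.6396558284759521, -0.1907917708158493), 0.031071072444319725))
cap 2422 (np.float64(0.0794), ((0.6393209099769592, -0.04191495478153229), 0.0274512879550457))
skirt 405 (np.float64(0.0153), ((0.6388982534408569, -0.04308752343058586), 0.030551034957170486))
[ 0.6387638  -0.19073389  0.22258129] [-0.46282242  0.24549858  0.10979343] 0.0853534734957223 28.125
```

The weight is seated: knob top at 79.3 mm, less than 1 mm off the case axis. Next I fetch the cap.

jog_arm(
  rows=[
    [0, 0.07, 0, 0, -1],
    [0.0009, 0.14, 0, 0, -1],
    [0.0009, 0.1985, 0, 0, -1],
    [0.0009, 0.1985, 0.03, 0, -1],
    [0.0009, 0.1985, 0.09, 0, -1],
    [0.0009, 0.1985, 0.16, 0, -1],
    [0.0009, 0.1985, 0.22, 0, -1],
    [0.0009, 0.1985, 0.25, 0, -1],
    [0.0009, 0.1985, 0.2577, 0, -1],
    [0.0009, 0.1985, 0.2577, 0, -1],
    [0.0009, 0.1985, 0.2577, 0, -1],
    [0.0009, 0.1985, 0.2577, 0, -1],
  ],
)

```text
time: 29.62
tool_pos: [0.6393, -0.0417, 0.0302]
orientation: [[-1.0, -0.002, 0.007], [-0.002, 1.0, 0.001], [-0.007, 0.001, -1.0]]
force: [-0.8, -0.2, 0.1]
grip_width: 0.0855
```

jog_arm(
  rows=[
    [0, 0, 0, 0, 1],
    [0, 0, 0, 0, 1],
    [0, 0, 0, 0, 1],
    [0, 0, 0, 0, 1],
    [0, 0, 0, 0, 1],
    [0, 0, 0, 0, 1],
  ],
)

```text
time: 30.38
tool_pos: [0.6396, -0.0417, 0.0309]
orientation: [[-1.0, -0.001, 0.008], [-0.001, 1.0, 0.001], [-0.008, 0.001, -1.0]]
force: [-1.0, -0.5, 9.4]
grip_width: 0.0533
```

jog_arm(
  rows=[
    [0, 0, -0.01, 0, 1],
    [0, 0, -0.04, 0, 1],
    [0, 0, -0.09, 0, 1],
    [0, 0, -0.14, 0, 1],
    [0, 0, -0.175, 0, 1],
    [-0.001, -0.01, -0.175, 0, 1],
    [-0.002, -0.07, -0.175, 0, 1],
    [-0.002, -0.13, -0.175, 0, 1],
    [-0.002, -0.1985, -0.175, 0, 1],
    [-0.002, -0.1985, -0.175, 0, 1],
    [-0.002, -0.1985, -0.175, 0, 1],
    [-0.002, -0.1985, -0.175, 0, 1],
  ],
)

```text
time: 31.88
tool_pos: [0.6404, -0.1896, 0.1618]
orientation: [[-1.0, -0.003, 0.008], [-0.003, 1.0, 0.001], [-0.008, 0.001, -1.0]]
force: [0.3, -0.4, -0.4]
grip_width: 0.0533
```

jog_arm(
  rows=[
    [0.001, -0.0016, 0.02, 0, 1],
    [0.0016, -0.0016, 0.05, 0, 1],
    [0.0016, -0.0016, 0.09, 0, 1],
    [0.0016, -0.0016, 0.12, 0, 1],
    [0.0016, -0.0016, 0.135, 0, 1],
    [0.0016, -0.0016, 0.142, 0, 1],
    [0.0016, -0.0016, 0.142, 0, 1],
    [0.0016, -0.0016, 0.142, 0, 1],
  ],
)

```text
time: 32.88
tool_pos: [0.6403, -0.1907, 0.056]
orientation: [[-1.0, -0.003, 0.009], [-0.003, 1.0, 0.001], [-0.009, 0.001, -1.0]]
force: [0.3, -0.5, 0.1]
grip_width: 0.0529
```

Free so far. The last 16 mm go down slowly, to a TCP of 0.0395.

jog_arm(
  rows=[
    [0.0004, 0, 0.005, 0, 1],
    [0.0004, 0, 0.01, 0, 1],
    [0.0004, 0, 0.015, 0, 1],
    [0.0004, 0, 0.019, 0, 1],
    [0.0004, 0, 0.0215, 0, 1],
    [0.0004, 0, 0.0215, 0, 1],
    [0.0004, 0, 0.0215, 0, 1],
  ],
)

```text
time: 33.75
tool_pos: [0.6402, -0.1907, 0.04]
orientation: [[-1.0, -0.003, 0.009], [-0.003, 1.0, 0.001], [-0.009, 0.001, -1.0]]
force: [0.2, -0.1, -0.6]
grip_width: 0.0531
```

jog_arm(
  rows=[
    [0, 0, 0.001, 0, 1],
    [0, 0, 0.002, 0, 1],
    [0, 0, 0.0022, 0, 1],
    [0, 0, 0.0022, 0, 1],
  ],
)

```text
time: 34.25
tool_pos: [0.6404, -0.1907, 0.0389]
orientation: [[-1.0, -0.003, 0.009], [-0.003, 1.0, 0.001], [-0.009, 0.001, -1.0]]
force: [-2.1, 1.1, 8.1]
grip_width: 0.0527
```

Contact came at exactly the expected seat height. I release and back off.

jog_arm(
  rows=[
    [0, 0, 0, 0, -1],
    [0, 0, 0, 0, -1],
    [0, 0, 0, 0, -1],
    [0, 0, 0, 0, -1],
    [0, 0, -0.03, 0, -1],
    [0, 0, -0.1, 0, -1],
    [0, 0, -0.18, 0, -1],
    [0, 0, -0.24, 0, -1],
    [0, 0, -0.25, 0, -1],
    [0, 0, -0.25, 0, -1],
    [0, 0, -0.25, 0, -1],
  ],
)

```text
time: 35.62
tool_pos: [0.6383, -0.1908, 0.225]
orientation: [[-1.0, -0.003, 0.007], [-0.003, 1.0, 0.001], [-0.007, 0.001, -1.0]]
force: [-0.4, 0.5, -0.6]
grip_width: 0.0852
```

```bash
python3 look.py w8.png; python3 - <<'E'
from h import *
c=cam("side");save(c,"side1.png");W=cloud(c)
d=np.load("side0.npz")["p"].astype(int);print("key z",np.median(W[235:240,348:353,2]), np.median(np.load("side0.npz")["W"][235:240,348:353,2]))
E
```

```text
top 2492 (np.float64(0.0875), ((0.6398096680641174, -0.19108830392360687), 0.02774648368358612))
body 127 (np.float64(0.0583), ((0.6327818632125854, -0.19078925251960754), 0.02645508386194706))
collar 257 (np.float64(0.0229), ((0.6377798318862915, -0.19148984551429749), 0.03051661141216755))
disc 71 (np.float64(0.0071), ((0.6282239556312561, -0.19206182658672333), 0.028400659561157227))
cap 0 False
skirt 0 False
[ 0.6383066  -0.19079718  0.22510554] [0.28195262 0.5355449  0.37803609] 0.08533573237849629 35.675
key z 0.046743153706123364 0.04738497406018194
```

View pics/w8.png

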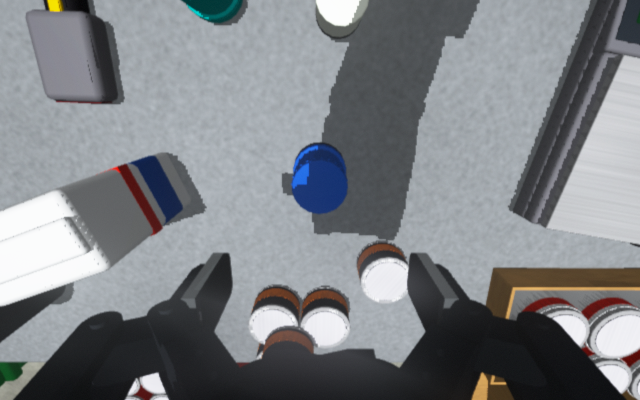

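View pics/side1.png

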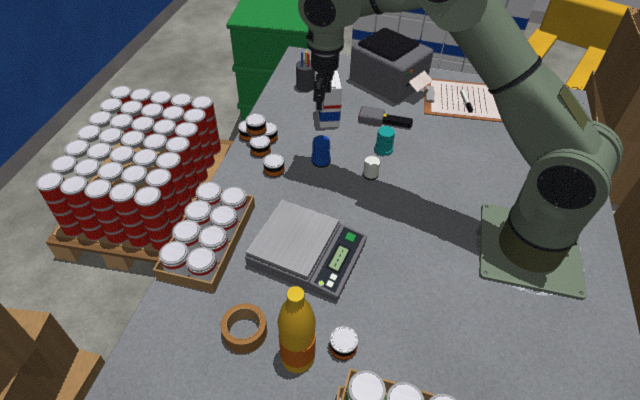

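The cap is home: its top is at 87.5 mm, centred at (0.6398, -0.1911), at pixel (320,180). The side view shows the bystanders where they were and the key out at (350,237). I hand the job in.

```bash
python3 -c "
from h import *
print(workorder.close_job())"
```

```text
the job is handed in; nothing more can be done
None
```

The job is done and handed in at about 36 s of the 66 s allowed. I stood the blue cap on the bench, set the weight on the middle of the pan and let go. I then pressed the green key to its stop at about 22 N, put the weight back in its case and put the cap home over it.

- **Weight:** before capping, its knob top was at 79.3 mm (80 expected) and it stood less than 1 mm off the case axis.
- **Cap:** its top is at 87.5 mm (88 expected) and it sits within about 0.5 mm of the case axis.
- **Key and bystanders:** the key is out again (46.7 mm high, 47.4 at the start). By eye, nothing else on the bench moved in the side view; I did not measure the bystanders.
- **Tool tilt:** the tool's tilt grew slightly, to 0.009 rad, well inside the 0.06 rad limit.

None of my checks failed. I took the key press from the force and the fingertip position, since the key's travel has no sensor I could read.

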